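Lay the orange-capped sample tube in its cradle

TASK

Of the three large sample tubes that stand by themselves on the worktop, pick up the one with the orange cap and lay it on its side in the blue tube cradle, resting in both white V-shaped saddles and about centred between them; the cap may point to either end. Leave the other two, with blue and green caps, standing where they are.

Things in the scene. Friction and masses are not known exactly. Their poses are not given: they have to be found in the camera images.
- tube_orange_mid (a point): Centre (half-way up, on the axis) of the large sample tube with the orange screw cap: closed off-white cylinder 30 mm across, 115 mm tall with cap, about 80 g; the cap is the top 18 mm, 33 mm across. z runs along the tube to its cap. Starts upright on the worktop.
- tube_blue_mid (a point): Centre (half-way up, on the axis) of the large sample tube with the blue screw cap: closed off-white cylinder 30 mm across, 115 mm tall with cap, about 80 g; the cap is the top 18 mm, 33 mm across. z runs along the tube to its cap. Starts upright on the worktop. To be left alone.
- tube_green_mid (a point): Centre (half-way up, on the axis) of the large sample tube with the green screw cap: closed off-white cylinder 30 mm across, 115 mm tall with cap, about 80 g; the cap is the top 18 mm, 33 mm across. z runs along the tube to its cap. Starts upright on the worktop. To be left alone.
- cradle_seat (a point): Centre of a tube lying in the cradle, mid-way between the saddles, 62 mm above the worktop. y: level along the lying tube; x: across; z: up. Fixed cradle: blue base 74 (x) by 116 (y) by 9 mm high; two white 90-degree V-saddles, 8 mm thick, 34 mm either side of this point along y; arms reach 27 mm either side in x, tips level with this point. Between the saddles: 60 mm open down to the base
Not all that is in view belongs to the job. What is shaped like the part that bears tube_green_mid but black or purple is not meant.

How it is judged (in metres and radians):
At the end, for the whole second after the job is handed in: The orange-capped tube lies at rest in both saddles: its centre within 10 mm across, 20 mm along and 8 mm in height of its place in the cradle, its axis within 10 degrees of the cradle's, cap towards either end. The blue- and green-capped tubes stand upright within 10 degrees (x of tube_orange_mid in the frame of cradle_seat between -0.01 and 0.01 m and y of tube_orange_mid in the frame of cradle_seat between -0.02 and 0.02 m and z of tube_orange_mid in the frame of cradle_seat between -0.008 and 0.008 m and angle between the z axis of tube_orange_mid and the y axis of cradle_seat, either way round below 0.175 rad and linear speed of tube_orange below 0.02 m/s and angular speed of tube_orange below 0.2 rad/s and angle between each of tube_blue_mid, tube_green_mid's own z axis and vertical below 0.175 rad); the robot touches nothing.
It fails at once if the blue-capped tube is knocked over or moved by more than 30 mm (distance of tube_blue_mid from where it was at the start of the episode above 0.03 m or angle between tube_blue_mid's own z axis and vertical above 0.5 rad).
It fails at once if the green-capped tube is knocked over or moved by more than 30 mm (distance of tube_green_mid from where it was at the start of the episode above 0.03 m or angle between tube_green_mid's own z axis and vertical above 0.5 rad).
It also fails if it takes over 42 s, if anything falls off the work surface, if the arm or the gripper's body presses on something with over 40 N, if the wrist force passes 120 N, or if a joint passes its speed limit or range.

ROBOT

A 6-joint arm with a two-finger parallel gripper is mounted at the origin on a cart in front of the work surface, level with it; the furniture and walls round the work are solid. World frame = base frame: x ahead of the robot, y to its left, z up, the work surface at z = 0. Lengths are in mm, angles in degrees, forces in N, time in s.
With the tool pointing down it reaches from about 300 to 850 mm from the base axis. Payload 4.2 kg.
Tool frame: the origin (TCP) lies at the very end of the fingers, on their centre line; the grasp point (between the pads) lies 19 mm behind it; z points along the fingers, y is the line along which they close (so a half turn about z gives the same grasp; the last joint's range is limited). The gripper opens to 91 mm and grips with 3 to 60 N. Pads are 32 mm wide; open, the fingers measure 118 mm over their backs; the gripper's body (76 mm by 178 mm) begins 60 mm behind the grasp point.
Start: joints at [-76.203, 18.312, 89.639, -0, 72.044, -1.146], TCP at [148.268, -555.572, 213.976] pointing down, gripper open.
Joint ranges: [-177.97, 177.97], [-48.28, 115.42], [12.27, 149.76], [-77.06, 257.06], [2.81, 150.46], [-146.56, 146.56]. Speed limits (degrees/s): [147.25, 147.25, 180, 180, 180, 180].

INTERFACE

Orientations are given as [roll, pitch, yaw] about the fixed x, y, z axes, in that order (R = Rz(yaw) Ry(pitch) Rx(roll)).
In Python, from workcell import * gives the robot as it stands.
- The arm moves only by the tool move_arm, never from a script. Its argument "motion" is a list of rows, each a list of 3 entries, a list of its own where there are three numbers: the finger opening in mm, from 0 to 91.2, then the shift along the world's x, y, z in units of 25 mm (1.0 is 25 mm), then the turn, a rotation vector about the world's x, y, z in units of 4 degrees (1.0 is 4 degrees). In form: [[grip, [x, y, z], [ax, ay, az]], ...]. A call has 1 to 20 rows; each row shifts and turns the commanded pose from where the row before left it; what a row does not reach is not made up. A row lasts 1/12 s, in which the tool goes at most 41.7 mm and 7.16 degrees, less where a joint would pass 70% of its speed; a pose out of reach is approached as far as the arm can. A call with a number of a shift or a turn outside -1 to 1 is refused whole. A call with a gripper value outside its range is refused whole. The fingers move at their own pace and stop on an object; "grip_force" is the grip in N (left out, the last holds). Time passes only in rows, so rows that do not move let the fingers close. It gives the time, the measured TCP pose, the force, the opening and the grip force at its end, in the units of the state.
- state(): the state, without advancing time (a new reading comes with each control period).
- grab_frame(name): name is "side" or "top" or "wrist"; returns the picture (400x640x3 uint8, blue, green, red); there is no depth.
- camera_info(name): a dict with "fx", "fy", "cx", "cy" (pixels), "rvec" (rotation vector, rad) and "tvec" (3), from world to camera coordinates, as OpenCV has them. Camera axes: x right, y down, z forward; pixel columns grow to the right and rows downward; lengths in mm; the calibration is good to about 2 mm. A picture is of the moment at which its call begins: read the wrist's pose just before it. camera_info takes no time and is no camera call; for the wrist camera it gives the pose at the moment of the call.
- job_done(): hands the job in; it is judged then, once.
The state is a dict: "time_s": time; "qpos": joint angles; "qvel": joint speeds; "effort": joint torques, N m; "ee_pos": TCP position; "ee_rot": TCP orientation; "force": force on the tool from outside, world axes, zero at the start; "torque": the same for the moment, N m; "gripper_width": finger opening in mm; "gripper_force": force on a finger pad.
Only numpy, scipy, OpenCV 4.12 (cv2) and the standard library are available. Lean on these libraries where they do the work, as an engineer would, in place of code of your own. Each camera call takes 0.05 s, during which the arm holds its last target. There are 200 camera calls.

## Working session

There is one attempt and no reset: what is moved stays moved. The work goes in short steps, Python scripts to look and compute and a tool call to move; the robot and the scene stay as the last step left them, time stands still between calls to the robot, and variables do not carry over. Pictures are saved under pics/ and viewed, at most 10 in all, crops included, and the job is handed in when it is done.

Besides the shell and the picture viewer there is one more tool, called after "Call:" as name(argument=value, ...) on one line, values as JSON. move_arm: Moves the arm, as the interface text tells. Shifts and turns lie within -1 to 1; 1 stands for 25 mm of shift or 4 degrees of turn. Its arguments: {"type":"object","properties":{"motion":{"type":"array","items":{"type":"array"}},"grip_force":{"type":"number"}},"required":["motion"]}

```bash
mkdir -p pics && python3 - <<'E'
from workcell import *
import cv2
for n in ("top","side"):
    cv2.imwrite(f"pics/{n}0.png",grab_frame(n)); print(n,camera_info(n))
print(state())
E
```

```text
top {'fx': 374.7391463558846, 'fy': 374.7391463558846, 'cx': 317.46249549290627, 'cy': 199.1136163041668, 'rvec': array([ 2.19737705, -2.1475377 ,  0.10124257]), 'tvec': array([ 71.07810132, 479.93171244, 894.25268219])}
side {'fx': 378.71123646773793, 'fy': 378.71123646773793, 'cx': 320.9253111671826, 'cy': 201.70597573872746, 'rvec': array([ 0.11282585, -2.82808515,  1.29742415]), 'tvec': array([473.98518327,  37.44907605, 964.53373105])}
{'time_s': 0.1, 'qpos': array([-7.62041431e+01,  1.83477307e+01,  8.96980389e+01, -2.90143078e-04,
        7.20446255e+01, -1.14534749e+00]), 'qvel': array([ 0.01518535,  0.04595116, -0.29492674,  0.10997161,  0.05015118,
       -0.13033226]), 'effort': array([ 3.85425528e-04, -4.13331306e+01, -2.32509649e+01,  7.28368247e-02,
        4.21929848e-02, -5.56591385e-05]), 'ee_pos': array([ 148.14956433, -555.12663499,  213.2161711 ]), 'ee_rot': array([-1.79909617e+02, -1.53106819e-03,  1.49412928e+01]), 'force': array([-0.03381575, -0.440389  , -0.22972886]), 'torque': array([ 0.01471167,  0.04770233, -0.03239571]), 'gripper_force': 0.0, 'gripper_width': 91.31783844290176}
```

View pics/top0.png

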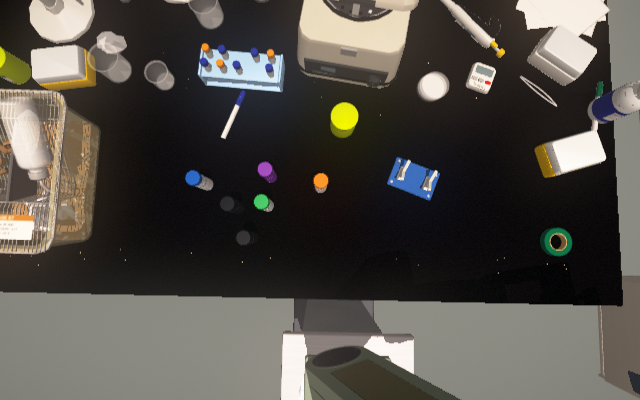

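View pics/side0.png

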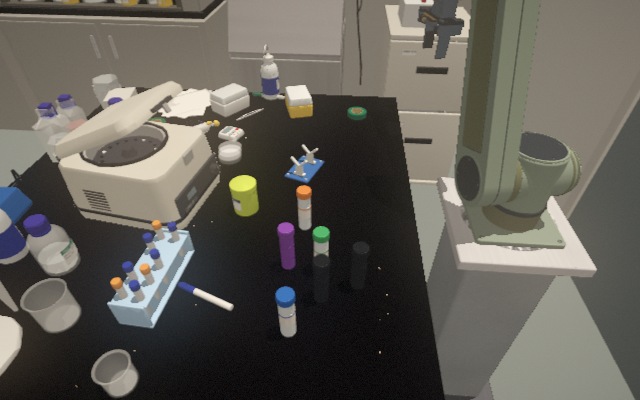

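The top view shows an orange-capped tube at (321,182), blue cap at (194,178), green cap at (262,202), and purple and black lookalikes at (266,170), (230,204) and (244,238). There is also a yellow can at (344,118) and the cradle at (413,178). The small orange caps at (205,47) and (270,53) sit in a rack, so the free-standing one at (321,182) is meant. I'll confirm this with a crop and measure positions.

```bash
cat > h.py <<'E'
import cv2, numpy as np
from workcell import *
def cam(n):
    c=camera_info(n); K=np.array([[c['fx'],0,c['cx']],[0,c['fy'],c['cy']],[0,0,1]]); return K,cv2.Rodrigues(c['rvec'])[0],np.array(c['tvec']).reshape(3)
def unproj(n,uv,z):
    K,R,t=cam(n); d=R.T@np.linalg.inv(K)@np.array([*uv,1.]); C=-R.T@t; return C+d*(z-C[2])/d[2]
def proj(n,P):
    K,R,t=cam(n); return cv2.projectPoints(np.float64(P).reshape(-1,1,3),cv2.Rodrigues(R)[0],t,K,None)[0].reshape(-1,2)
def blob(im,lo,hi,box):
    x0,y0,x1,y1=box; m=cv2.inRange(cv2.cvtColor(im[y0:y1,x0:x1],cv2.COLOR_BGR2HSV),lo,hi)
    n,l,s,c=cv2.connectedComponentsWithStats(m); k=1+s[1:,4].argmax()
    return c[k]+[x0,y0],s[k],np.argwhere(l==k)[:,::-1]+[x0,y0]
E
python3 - <<'E'
from h import *
im=cv2.imread('pics/top0.png')
for n,lo,hi,b in (("orange",(5,150,120),(20,255,255),(305,165,340,200)),("blue",(100,150,60),(125,255,255),(180,165,215,195)),("green",(50,120,60),(80,255,255),(250,190,280,215)),("purple",(130,80,30),(160,255,255),(250,155,280,185))):
    c,s,_=blob(im,lo,hi,b); print(n,c.round(1),s,unproj("top",c,110).round(1))
c,s,p=blob(im,(100,120,60),(125,255,255),(380,150,445,205))
r=cv2.minAreaRect(p.astype(np.float32)); q=cv2.boxPoints(r)
print("cradle",c,r); print(np.array([unproj("top",x,9) for x in q]).round(1), unproj("top",r[0],9).round(1))
sd=cv2.imread('pics/side0.png')
c,s,_=blob(sd,(5,150,120),(20,255,255),(290,180,320,205)); print("side orange",c,s,unproj("side",c,108).round(1))
c,s,p=blob(sd,(100,120,60),(125,255,255),(280,145,330,185)); r=cv2.minAreaRect(p.astype(np.float32)); print("side cradle",r,np.array([unproj("side",x,9) for x in cv2.boxPoints(r)]).round(0),unproj("side",r[0],9).round(1))
a=cv2.resize(im[130:220,300:450],None,fx=5,fy=5,interpolation=cv2.INTER_CUBIC); cv2.imwrite('pics/crop.png',a)
E
```

```text
orange [320.4 180.3] [  8   8  16  16 188] [512.   76.2 110. ]
blue [192.8 177.5] [  5   5  17  17 211] [511.8 360.3 110. ]
green [261.  201.4] [  4   4  15  16 191] [462.  206.6 110. ]
purple [266.6 171.4] [  7   6  20  22 309] [529.4 196.6 110. ]
cradle [412.23324151 178.56473829] ((413.0401611328125, 178.16734313964844), (47.22527313232422, 29.998620986938477), 21.501436233520508)
[[ 522.5  -86.8    9. ]
 [ 593.8 -114.     9. ]
 [ 552.4 -223.9    9. ]
 [ 481.7 -196.1    9. ]] [ 537.4 -155.2    9. ]
side orange [303.48648649 191.83243243] [  6   5  16  15 185] [510.   76.1 108. ]
side cradle ((304.3032531738281, 168.33604431152344), (22.40645408630371, 36.49051284790039), 39.80556869506836) [[ 590. -114.    9.]
 [ 539. -266.    9.]
 [ 479. -192.    9.]
 [ 533.  -54.    9.]] [ 535.9 -152.     9. ]
```

View pics/crop.png

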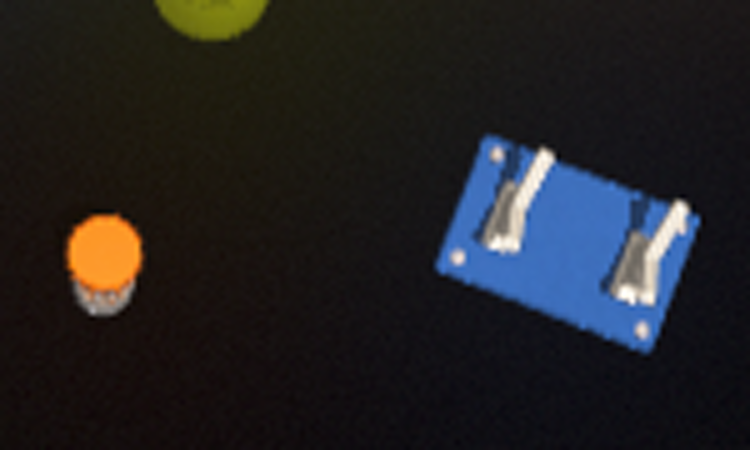

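The crop shows the off-white tube with the orange cap at top-image (321,181), i.e. about (511, 76). The cradle is centred at about (537.5, -155) with yaw -20.7°.

Plan:
1. Close along the cradle's x axis and tilt the tool +50° about it.
2. Grasp the tube at mid-height.
3. Turn -90° about that axis and lower between the saddles with the tool tilted 40°.

Call:
move_arm(motion=[[91,[0.5,0.85,0.05],[0,0,0.68]],[91,[0.5,0.85,0.05],[0,0,0.68]],[91,[0.5,0.85,0.05],[0,0,0.68]],[91,[0.5,0.85,0.05],[0,0,0.68]],[91,[0.5,0.85,0.05],[0,0,0.68]],[91,[0.5,0.85,0.05],[0,0,0.68]],[91,[0.5,0.85,0.05],[0,0,0.68]],[91,[0.5,0.85,0.05],[0,0,0.68]],[91,[0.5,0.85,0.05],[0,0,0.68]],[91,[0.5,0.85,0.05],[0,0,0.68]],[91,[0.5,0.85,0.05],[0,0,0.68]],[91,[0.5,0.85,0.05],[0,0,0.68]],[91,[0.5,0.85,0.05],[0,0,0.68]],[91,[0.5,0.85,0.05],[0,0,0.68]],[91,[0.5,0.85,0.05],[0,0,0.68]],[91,[0.5,0.85,0.05],[0,0,0.68]],[91,[0.5,0.85,0.05],[0,0,0.68]],[91,[0.5,0.85,0.05],[0,0,0.68]],[91,[0.5,0.85,0.05],[0,0,0.68]],[91,[0.5,0.85,0.05],[0,0,0.68]]])

```text
time_s: 1.77
ee_pos: [398.4, -129.3, 238.8]
ee_rot: [-180.0, 0.0, 69.5]
force: [-0.0, -0.4, -0.3]
gripper_width: 91.0
gripper_force: 0.0
```

Call:
move_arm(motion=[[91,[0.27,0.43,-0.11],[0.9,-0.34,0]],[91,[0.27,0.43,-0.11],[0.9,-0.34,0]],[91,[0.27,0.43,-0.11],[0.9,-0.34,0]],[91,[0.27,0.43,-0.11],[0.9,-0.34,0]],[91,[0.27,0.43,-0.11],[0.9,-0.34,0]],[91,[0.27,0.43,-0.11],[0.9,-0.34,0]],[91,[0.27,0.43,-0.11],[0.9,-0.34,0]],[91,[0.27,0.43,-0.11],[0.9,-0.34,0]],[91,[0.27,0.43,-0.11],[0.9,-0.34,0]],[91,[0.27,0.43,-0.11],[0.9,-0.34,0]],[91,[0.27,0.43,-0.11],[0.9,-0.34,0]],[91,[0.27,0.43,-0.11],[0.9,-0.34,0]],[91,[0.27,0.43,-0.11],[0.9,-0.34,0]],[91,[0,0,0],[0,0,0]],[91,[0,0,0],[0,0,0]]])

```text
time_s: 3.02
ee_pos: [485.5, 9.0, 202.3]
ee_rot: [-179.8, -50.0, 69.2]
force: [0.0, -0.1, 0.3]
gripper_width: 90.8
gripper_force: 0.0
```

```bash
cat >> h.py <<'E'
from scipy.spatial.transform import Rotation as Ro
def pose():
    s=state(); R=Ro.from_euler('xyz',s['ee_rot'],degrees=True).as_matrix(); return s,R
E
python3 - <<'E'
from h import *
s,R=pose(); print(s['ee_pos'].round(1),s['qpos'].round(1),s['gripper_width'],s['force'].round(1)); print("tool y",R[:,1].round(3),"yaw",np.degrees(np.arctan2(R[1,1],R[0,1])),"z",R[:,2].round(3))
im=grab_frame("wrist"); cv2.imwrite("pics/w1.png",im)
print(proj("wrist",[[511,76,115],[511,76,57],[511,76,0]]).round(0))
E
```

```text
[485.5   9.  202.3] [-31.8  15.6 115.3  52.1  72.  -38.6] 90.75950529944188 [ 0.  -0.1  0.3]
tool y [ 0.936 -0.353 -0.002] yaw -20.679863133766318 z [ 0.269  0.717 -0.643]
[[326. 218.]
 [326. 249.]
 [326. 272.]]
```

View pics/w1.png

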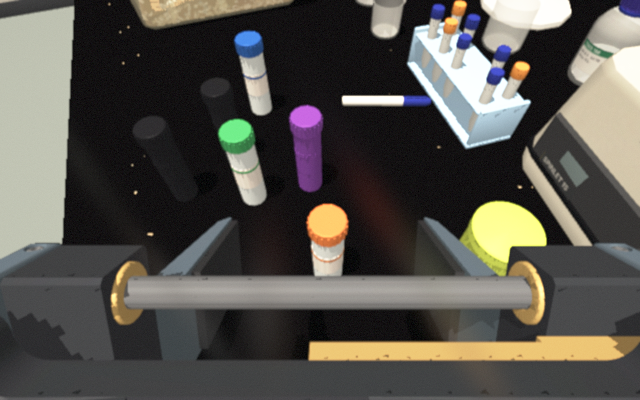

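The wrist view shows the orange-capped tube at (327,225), within about 2 px of the predicted position. I'll go down, advance along the tool axis and close.

Call:
move_arm(motion=[[91,[0,0,-0.7],[0,0,0]],[91,[0,0,-0.7],[0,0,0]],[91,[0,0,-0.7],[0,0,0]],[91,[0,0,-0.7],[0,0,0]],[91,[0,0,-0.7],[0,0,0]],[91,[0.12,0.32,-0.28],[0,0,0]],[91,[0.12,0.32,-0.28],[0,0,0]],[91,[0.12,0.32,-0.28],[0,0,0]],[91,[0.12,0.32,-0.28],[0,0,0]],[91,[0.12,0.32,-0.28],[0,0,0]],[91,[0.12,0.32,-0.28],[0,0,0]],[91,[0.12,0.32,-0.28],[0,0,0]],[91,[0.12,0.32,-0.28],[0,0,0]],[91,[0.12,0.32,-0.28],[0,0,0]],[91,[0.12,0.32,-0.28],[0,0,0]],[91,[0,0,0],[0,0,0]],[91,[0,0,0],[0,0,0]]])

```text
time_s: 4.48
ee_pos: [515.8, 90.0, 45.4]
ee_rot: [-180.0, -50.0, 69.4]
force: [0.9, -0.9, -0.6]
gripper_width: 91.2
gripper_force: 0.0
```

Call:
move_arm(motion=[[20,[0,0,0],[0,0,0]],[20,[0,0,0],[0,0,0]],[20,[0,0,0],[0,0,0]],[20,[0,0,0],[0,0,0]],[20,[0,0,0],[0,0,0]],[20,[0,0,0],[0,0,0]],[20,[0,0,0],[0,0,0]],[20,[0,0,0],[0,0,0]],[20,[0,0,0],[0,0,0]],[20,[0,0,0],[0,0,0]],[20,[0,0,0],[0,0,0]],[20,[0,0,0],[0,0,0]]], grip_force=20)

```text
time_s: 5.48
ee_pos: [516.0, 89.2, 45.7]
ee_rot: [180.0, -50.0, 69.4]
force: [-0.7, 0.7, 0.1]
gripper_width: 28.5
gripper_force: 20.0
```

```bash
python3 - <<'E'
from h import *
s,R=pose(); print(s['ee_pos'].round(1),s['qpos'].round(1),s['gripper_width'],s['gripper_force'],s['force'].round(1),(s['ee_pos']-19*R[:,2]).round(1))
im=grab_frame("side")[130:290,220:420]; cv2.imwrite("pics/s1.png",cv2.resize(im,None,fx=3.5,fy=3.5))
E
```

```text
[516.   89.2  45.7] [-21.1  30.4 124.9  70.4  54.4 -59.1] 28.456776058175638 19.984369575977325 [-0.7  0.7  0.1] [510.8  75.6  57.9]
```

View pics/s1.png

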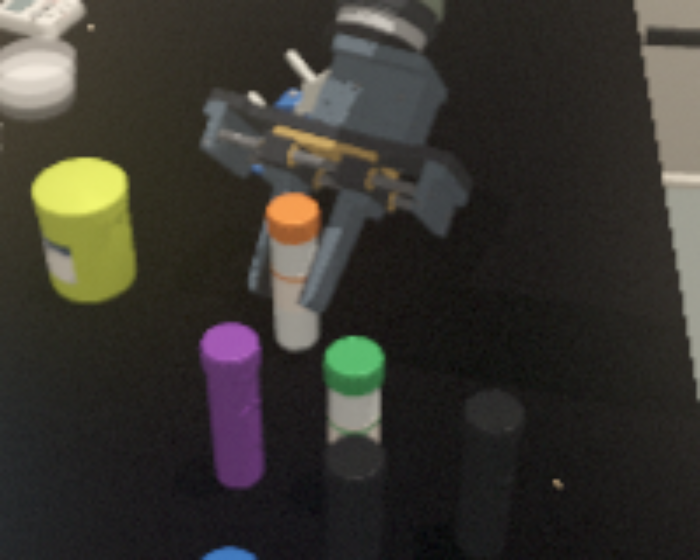

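The side crop shows the orange-capped tube between the fingers at crop (295,270), with purple and green clear of it. Width is 28.5 mm at 20 N. I'll lift, carry and turn.

Call:
move_arm(motion=[[20,[0,0,0.5],[0,0,0]],[20,[0,0,1],[0,0,0]],[20,[0,0,1],[0,0,0]],[20,[0,0,1],[0,0,0]],[20,[0,0,1],[0,0,0]],[20,[0,0,1],[0,0,0]],[20,[0,0,0.5],[0,0,0]],[20,[0,0,0],[0,0,0]]], grip_force=30)

```text
time_s: 6.2
ee_pos: [517.1, 88.9, 198.5]
ee_rot: [179.4, -50.1, 69.8]
force: [-0.0, 0.5, -1.1]
gripper_width: 28.3
gripper_force: 30.0
```

Call:
move_arm(motion=[[20,[0.03,-0.4,0],[-0.84,0.32,0]],[20,[0.03,-0.4,0],[-0.84,0.32,0]],[20,[0.03,-0.4,0],[-0.84,0.32,0]],[20,[0.03,-0.4,0],[-0.84,0.32,0]],[20,[0.03,-0.4,0],[-0.84,0.32,0]],[20,[0.03,-0.4,0],[-0.84,0.32,0]],[20,[0.03,-0.4,0],[-0.84,0.32,0]],[20,[0.03,-0.4,0],[-0.84,0.32,0]],[20,[0.03,-0.4,0],[-0.84,0.32,0]],[20,[0.03,-0.4,0],[-0.84,0.32,0]],[20,[0.03,-0.4,0],[-0.84,0.32,0]],[20,[0.03,-0.4,0],[-0.84,0.32,0]],[20,[0.03,-0.4,0],[-0.84,0.32,0]]])

```text
time_s: 7.28
ee_pos: [525.1, -41.2, 194.3]
ee_rot: [-179.7, -3.1, 69.3]
force: [0.3, -0.5, -0.6]
gripper_width: 28.6
gripper_force: 30.0
```

Call:
move_arm(motion=[[20,[0.03,-0.4,0],[-0.84,0.32,0]],[20,[0.03,-0.4,0],[-0.84,0.32,0]],[20,[0.03,-0.4,0],[-0.84,0.32,0]],[20,[0.03,-0.4,0],[-0.84,0.32,0]],[20,[0.03,-0.4,0],[-0.84,0.32,0]],[20,[0.03,-0.4,0],[-0.84,0.32,0]],[20,[0.03,-0.4,0],[-0.84,0.32,0]],[20,[0.03,-0.4,0],[-0.84,0.32,0]],[20,[0.03,-0.4,0],[-0.84,0.32,0]],[20,[0.03,-0.4,0],[-0.84,0.32,0]],[20,[0.03,-0.4,0],[-0.84,0.32,0]],[20,[0.03,-0.4,0],[-0.84,0.32,0]],[20,[0,0,0],[0,0,0]],[20,[0,0,0],[0,0,0]]])

```text
time_s: 8.45
ee_pos: [534.2, -160.2, 193.6]
ee_rot: [-179.4, 39.8, 69.6]
force: [0.2, 0.5, -1.4]
gripper_width: 28.7
gripper_force: 30.0
```

```bash
python3 - <<'E'
from h import *
s,R=pose(); print(s['ee_pos'].round(1),s['qpos'].round(1),s['gripper_width'],s['gripper_force'],s['force'].round(1)); print("tool y",R[:,1].round(3),"z",R[:,2].round(3))
im=grab_frame("wrist"); sd=grab_frame("side")[60:220,200:420]
cv2.imwrite("pics/c2.png",np.vstack([cv2.resize(im,(560,350)),cv2.resize(sd,None,fx=1.55,fy=1.55) if 0 else cv2.resize(sd,(560,250))][:1]+[cv2.copyMakeBorder(cv2.resize(sd,(344,250)),0,0,0,216,0)]))
cv2.imwrite("pics/w2raw.png",im)
u=np.array([.353,.935,0]);x=np.array([.935,-.353,0]);c=np.array([537.5,-155,0])
print(proj("wrist",[c+a*x+b*u+[0,0,9] for a in(-37,37) for b in(-58,58)]).round(0))
E
```

```text
[ 534.2 -160.2  193.6] [  2.7  26.   92.5 -36.2  82.1  35.1] 28.6718448884662 29.98227596282959 [ 0.2  0.5 -1.4]
tool y [ 0.935 -0.355 -0.008] z [-0.233 -0.597 -0.768]
[[289.  94.]
 [273. -46.]
 [368.  94.]
 [384. -46.]]
```

View pics/c2.png

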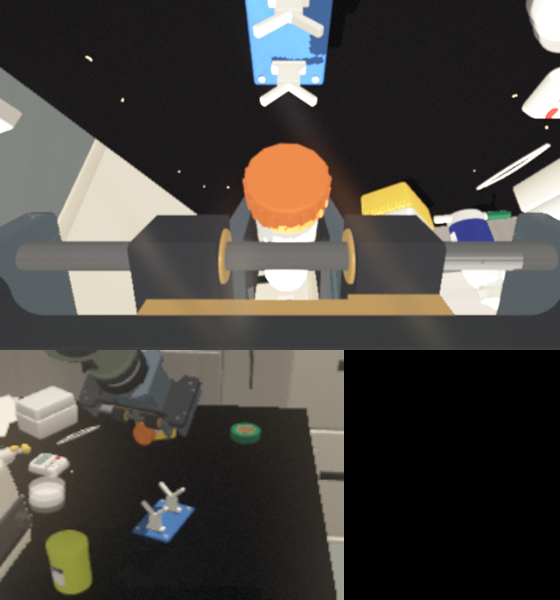

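The wrist view shows the near edge of the cradle base at (288,95) and (369,97), matching the prediction to within about 3 px. The cap is at (328,211). I'll check that the tube is level before lowering.

```bash
python3 - <<'E'
from h import *
s,R=pose(); G=s['ee_pos']-19*R[:,2]; ang=np.radians(50)
t=R[:,2]*-np.cos(ang)+ -R[:,0]*np.sin(ang); t2=R[:,2]*-np.cos(ang)+R[:,0]*np.sin(ang)
t=max((t,t2),key=lambda v:v[1]); print("G",G.round(1),"axis",t.round(3))
ring=lambda k:np.array([G+k*t+16.5*(np.cos(a)*R[:,1]+np.sin(a)*np.cross(t,R[:,1])) for a in np.linspace(0,6.28,60)])
for n in("wrist","side"):
    im=cv2.imread("pics/w2raw.png") if n=="wrist" else grab_frame("side")
    b=(260,140,400,270) if n=="wrist" else (270,85,330,135)
    c,st,p=blob(im,(3,140,90),(16,255,255),b); print(n,"seen",c.round(1),p.min(0),p.max(0))
    for k0,k1 in((57.5,39.5),):
        q=np.vstack([proj(n,ring(k0)),proj(n,ring(k1))]); print(" pred",q.min(0).round(0),q.max(0).round(0))
u=np.array([.353,.935,0]); print("delta mm",(np.array([537.5,-155,62])+4*u-G).round(1))
E
```

```text
G [ 538.9 -149.2  209.8] axis [0.355 0.935 0.004]
wrist seen [327.3 211.5] [277 163] [379 262]
 pred [276. 159.] [375. 264.]
side seen [291.4 113.3] [285 106] [298 120]
 pred [284. 105.] [300. 121.]
delta mm [   0.    -2.  -147.8]
```

Call:
move_arm(motion=[[20,[0,-0.08,-0.5],[0,0,0]],[20,[0,0,-0.8],[0,0,0]],[20,[0,0,-0.8],[0,0,0]],[20,[0,0,-0.8],[0,0,0]],[20,[0,0,-0.8],[0,0,0]],[20,[0,0,-0.6],[0,0,0]],[20,[0,0,-0.4],[0,0,0]],[20,[0,0,-0.4],[0,0,0]],[20,[0,0,-0.2],[0,0,0]],[20,[0,0,-0.2],[0,0,0]],[20,[0,0,-0.2],[0,0,0]],[20,[0,0,-0.1],[0,0,0]],[20,[0,0,0],[0,0,0]],[20,[0,0,0],[0,0,0]]])

```text
time_s: 9.77
ee_pos: [535.0, -162.8, 51.0]
ee_rot: [-179.8, 39.9, 69.3]
force: [-0.0, -0.3, -0.2]
gripper_width: 28.5
gripper_force: 30.0
```

```bash
python3 - <<'E'
from h import *
s,R=pose(); G=s['ee_pos']-19*R[:,2]; print(G.round(1),s['force'].round(1),s['torque'].round(2),s['gripper_width'])
im=np.vstack([cv2.resize(grab_frame("side")[130:200,260:350],(720,300),interpolation=2)[:, :],cv2.resize(grab_frame("top")[140:215,370:460],(720,300),interpolation=2)])
cv2.imwrite("pics/p1.png",im)
E
```

```text
[ 539.3 -151.5   65.6] [-0.  -0.3 -0.2] [ 0.45 -0.24 -0.  ] 28.463039935012695
```

View pics/p1.png

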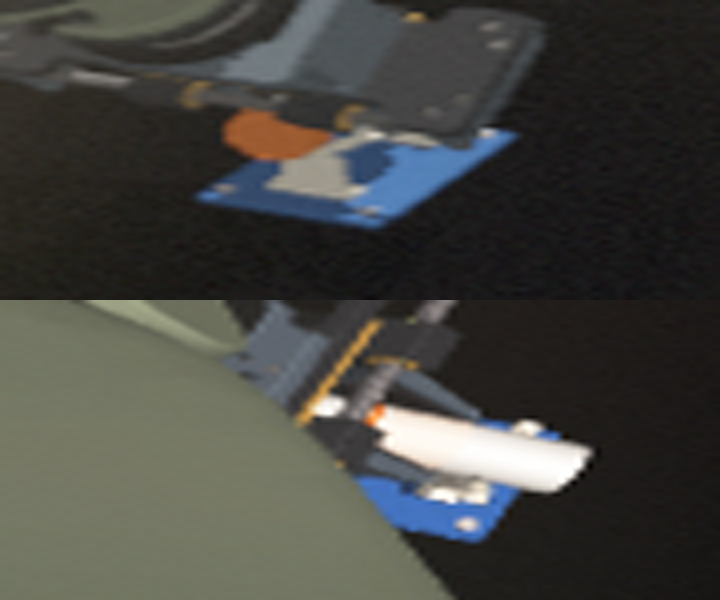

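Both views show the tube above the V-saddles: the cap is just past the near saddle at (275,135), and the body lies over the far one at (490,465). I'll lower the last few millimetres and watch the force.

Call:
move_arm(motion=[[20,[0,0,-0.06],[0,0,0]],[20,[0,0,-0.05],[0,0,0]],[20,[0,0,-0.03],[0,0,0]],[20,[0,0,0],[0,0,0]],[20,[0,0,0],[0,0,0]]])

```text
time_s: 10.28
ee_pos: [534.7, -162.8, 47.2]
ee_rot: [-179.8, 39.9, 69.3]
force: [-1.1, -0.2, -0.4]
gripper_width: 28.6
gripper_force: 30.0
```

Call:
move_arm(motion=[[34,[0,0,0],[0,0,0]],[38,[0,0,0],[0,0,0]],[44,[0,0,0],[0,0,0]],[55,[0,0,0],[0,0,0]],[70,[0,0,0],[0,0,0]],[80,[0,0,0],[0,0,0]],[80,[0,0,0],[0,0,0]],[80,[0,0,0],[0,0,0]]])

```text
time_s: 10.95
ee_pos: [534.8, -162.8, 47.2]
ee_rot: [-179.8, 39.9, 69.3]
force: [1.1, -0.2, -0.0]
gripper_width: 74.3
gripper_force: 0.0
```

Call:
move_arm(motion=[[80,[0.09,0.24,0.31],[0,0,0]],[80,[0.09,0.24,0.31],[0,0,0]],[80,[0.09,0.24,0.31],[0,0,0]],[80,[0.09,0.24,0.31],[0,0,0]],[80,[0.09,0.24,0.31],[0,0,0]],[80,[0.09,0.24,0.31],[0,0,0]],[80,[0.09,0.24,0.31],[0,0,0]],[80,[0.09,0.24,0.31],[0,0,0]],[80,[0.09,0.24,0.31],[0,0,0]],[80,[0.09,0.24,0.31],[0,0,0]],[80,[0,0,0.5],[0,0,0]],[80,[0,0,0.5],[0,0,0]],[80,[0,0,0.5],[0,0,0]],[80,[0,0,0.5],[0,0,0]],[80,[0,0,0],[0,0,0]],[80,[0,0,0],[0,0,0]]])

```text
time_s: 12.28
ee_pos: [557.5, -103.0, 175.6]
ee_rot: [-179.9, 39.8, 69.2]
force: [-0.0, 0.1, 0.7]
gripper_width: 79.9
gripper_force: 0.0
```

```bash
python3 - <<'E'
from h import *
s,R=pose(); print(s['force'].round(1),s['ee_pos'].round(1))
a=grab_frame("side")[130:200,260:350]; b=grab_frame("wrist"); cv2.imwrite("pics/w3raw.png",b)
cv2.imwrite("pics/p2.png",np.vstack([cv2.resize(a,(320,249),interpolation=2),cv2.resize(b,(320,200))]).repeat(1,0))
u=np.array([.353,.935,0]);c=np.array([537.5,-155,62])
for k in(-53.5,61.5): print(proj("wrist",[c+k*u]).round(0),proj("side",[c+k*u])-[260,130])
print(blob(cv2.imread("pics/w3raw.png"),(3,140,90),(16,255,255),(150,0,500,300))[0:2], blob(a,(3,130,80),(16,255,255),(0,0,90,70))[0:2])
E
```

```text
[-0.   0.1  0.7] [ 557.5 -103.   175.6]
[[328. 194.]] [[51.73696916 13.28647571]]
[[327.  97.]] [[33.06725272 33.7227057 ]]
(array([327.59220779,  98.88051948]), array([ 153,   83,   48,   40, 1155], dtype=int32)) (array([34.5234375, 32.1875   ]), array([ 28,  26,  14,  13, 128], dtype=int32))
```

View pics/p2.png

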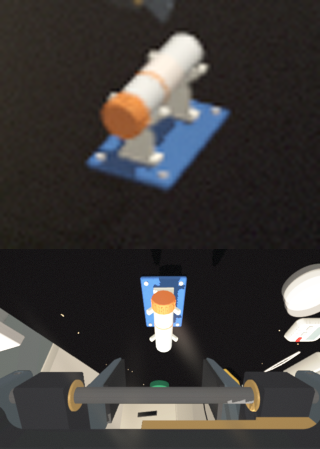

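The tube lies in both saddles, with the cap at side crop (125,115) and the wrist-view cap at (328,99), about where predicted. The arm is clear, so I'm handing in.

```bash
python3 -c "
from workcell import *
print(job_done())"
```

```text
the job is handed in; nothing more can be done
None
```

The orange-capped tube lies in both saddles of the blue cradle, about centred and with the arm clear. The blue and green tubes were not touched, and I handed the job in at about 12.5 s; no verdict was returned.

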